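Brake the turning turntable and pin it

TASK

The marble turntable is turning freely; lock it. Take the red-handled pin from its wooden stand, slow the platter with light touches of the pin's tip on its metal ring until it has practically stopped, then let the hole in the ring come under the pin, above the slot in the base arm, and push the pin fully home through both. Touch the platter gently and with the pin only, leave the pin standing in place, and leave the other things where they are.

Things in the scene. Friction and masses are not known exactly. Their poses are not given: they have to be found in the camera images.
- turntable_base: Fixed dark steel base of the turntable. Origin at the platter's axis on the worktop, z up. A 44 mm wide, 20 mm high arm runs from the base along its -x direction, out to 138 mm from the axis, under the platter and past its rim; the end that sticks out carries a white line that points at the slot.
- slot (a point): Centre of the slot's mouth in the top of the base arm: 90 mm from the axis along the base's -x, 20 mm above the worktop. The slot is 19 mm long (radially) and 17 mm wide (across), and goes right down to the worktop. It lies hidden under the platter and is seen only through the platter's hole.
- platter (a joint): Angle (rad) of the platter, growing counter-clockwise from above, past full turns. The hole is above the slot near 0 and every multiple of 2 pi, but the scale is off by up to 0.07 rad (6 mm at the hole) either way, fixed in each case: feel or look for the hole. Clockwork drives it counter-clockwise at 0.1 to 0.35 rad/s2 from rest, up to 0.9 rad/s; 2 to 5 N on the ring stops it quickly.
- axis_top (a point): Point fixed to the base on the platter's axis, 36 mm above the worktop. The platter round it is a 230 mm disc of about 3 kg: white marble in the middle (140 mm across, 2.5 mm proud, with a brass boss 8.5 mm above the ring), then a flat aluminium ring 10 mm thick out to the rim. One round hole, 14 mm in diameter, goes through the ring 90 mm from the axis, with a red dot on either side of it.
- ring_top (a point): Point fixed to the base, straight above the slot, 36 mm above the worktop: the nominal height of the ring's top face, where the tip brakes. The platter floats on a vertical spring (5 N per mm of pressing down), and its real height differs from this by up to 3 mm from case to case, so it has to be felt for.
- pin_stand: Fixed wooden block, 56 x 56 x 34 mm, origin at the centre of its underside; a 12 mm hole in its middle holds the pin upright. (Wall cabinets hang over the back of the worktop, from about 0.62 m in front of the robot and 0.42 m up: swing the arm round drawn in.)
- locking_pin: Loose locking pin, 74 mm long, 120 g, upright in the stand at the start. Origin at its tip (lower end), z up along the pin. Steel shank 10 mm in diameter and 30 mm long with a 3 mm tapered tip; above it a collar 32 mm in diameter (z 30 to 34 mm). In the stand the collar rests on the block, the tip 4 mm above the worktop. Fully home in the turntable the collar rests on the ring.
- pin_handle (a point): Middle of the pin's red round handle, 54 mm above the tip on the pin's axis. The handle is 22 mm in diameter and 40 mm tall (34 to 74 mm above the tip) and is where the pin is gripped.
- tin: Bystander: short food tin, 75 mm in diameter, 58 mm tall; origin at the centre of its underside.
- sardine_tin: Bystander: flat fish tin, 63 x 105 x 26 mm; origin at the centre of its underside.
- pepper_mill: Bystander: dark wooden pepper mill, 58 mm in diameter, 170 mm tall; origin under its centre.

How it is judged:
By the outcome, as a careful person would: the job done as asked, in the order asked, and still so for the second after the job is handed in, with the robot touching nothing.
It also fails if it takes over 72 s, if anything falls off the work surface, if the arm or the gripper's body presses on something with over 40 N, if the wrist force passes 120 N, or if a joint passes its speed limit or range.

ROBOT

A 6-joint arm with a two-finger parallel gripper is mounted at the origin on a cart in front of the work surface, level with it; the furniture and walls round the work are solid. World frame = base frame: x ahead of the robot, y to its left, z up, the work surface at z = 0. Lengths are in m, angles in rad, forces in N, time in s.
With the tool pointing down it reaches from about 0.35 to 0.975 m from the base axis. Payload 4.9 kg.
Tool frame: the origin (TCP) lies at the very end of the fingers, on their centre line; the grasp point (between the pads) lies 19 mm behind it (ctrl.grasp_offset is the distance from the TCP to the grasp point, in m); z points along the fingers, y is the line along which they close (so a half turn about z gives the same grasp; the last joint's range is limited). The gripper opens to 85 mm and grips with 20 to 120 N. Pads are 22 mm wide; open, the fingers measure 114 mm over their backs; the gripper's body (76 mm by 85 mm) begins 54 mm behind the grasp point. The pads swing forward as they close: fully open they stand 13 mm farther back than shut.
Start: joints at [-1.277, 0.053, 1.613, -0, 1.476, -0.119], TCP at [0.251, -0.572, 0.231] pointing down, gripper open.
Joint ranges: [-3.01, 3.01], [-1.01, 2.22], [0.06, 2.58], [-1.02, 4.17], [0.09, 2.62], [-3.14, 3.14]. Speed limits (rad/s): [2.57, 2.57, 3.14, 3.14, 3.14, 3.14].

INTERFACE

Orientations are given as a rotation vector (axis times angle).
In Python, from station import ctrl, optics gives the robot as it stands.
- The arm moves only by the shell command python3 -m handwheel 'ROWS' [OPENING] [FORCE]. ROWS is JSON, a list of rows, each an object of numbers: "tx", "ty", "tz": the shift along the tool's x, y, z in mm; "roll": the turn about the tool's z in rad. A call has 1 to 12 rows; each row shifts and turns the commanded pose from where the row before left it, along the tool's axes as they then stand; what a row does not reach is not made up. A row lasts 1/12 s, in which the tool goes at most 41.7 mm and 7.16 degrees, less where a joint would pass 70% of its speed; a pose out of reach is approached as far as the arm can. A call with a gripper value outside its range is refused whole. OPENING is the finger opening in mm, from 0 to 85.4, set as the call begins (- or left out, the last holds). The fingers move at their own pace and stop on an object; FORCE is the grip in N (left out, the last holds). Time passes only in rows, so rows that do not move let the fingers close. It gives the time, the measured TCP pose, the force, the opening and the grip force at its end, in the units of the state.
- ctrl.get_obs(): the state, without advancing time (a new reading comes with each control period).
- optics.get_image(name): name is "scene" or "top" or "wrist"; returns (picture, depth): 480x640x3 uint8, red, green, blue; 480x640 float32, m along the optical axis (not along the pixel's ray), 0 where there is no reading.
- optics.camera_params(name): a dict with "mtx" (3x3 intrinsics, pixels), "extrinsics" (4x4, takes a point from camera to world coordinates); the wrist camera has in their place "tool_from_camera" (4x4, takes a point from camera to tool coordinates, whose origin is the TCP and whose axes are the flange's). Camera axes: x right, y down, z forward; pixel columns grow to the right and rows downward; lengths in m; the calibration is good to about 2 mm. A picture is of the moment at which its call begins: read the wrist's pose just before it. camera_params takes no time and is no camera call.
- ctrl.finish_job(): hands the job in; it is judged then, once.
The state is a dict: "t": time; "q": joint angles; "dq": joint speeds; "effort": joint torques, N m; "tool_pos": TCP position; "tool_rot": TCP orientation; "contact_force": force on the tool from outside, world axes, zero at the start; "wrist_torque": the same for the moment, N m; "opening": finger opening in m; "grip_force": force on a finger pad.
Only numpy, scipy, OpenCV 4.12 (cv2) and the standard library are available. Lean on these libraries where they do the work, as an engineer would, in place of code of your own. Each camera call takes 0.05 s, during which the arm holds its last target. There are 200 camera calls.

## Working session

There is one attempt and no reset: what is moved stays moved. The work goes in short steps, Python scripts to look and compute and a shell command to move; the robot and the scene stay as the last step left them, time stands still between calls to the robot, and variables do not carry over. Pictures are saved under pics/ and viewed, at most 10 in all, crops included, and the job is handed in when it is done.

```bash
ls; mkdir -p pics; python3 - <<'E'
from station import ctrl, optics
import cv2,numpy as np
o=ctrl.get_obs(); print({k:np.round(v,3) for k,v in o.items()})
for n in("scene","top"):
    im,d=optics.get_image(n); cv2.imwrite(f"pics/{n}0.png",im[:,:,::-1]); np.save(f"pics/{n}0d.npy",d)
    p=optics.camera_params(n); print(n,p["mtx"],p["extrinsics"].round(4))
print(optics.camera_params("wrist"))
E
```

```text
pics
{'t': np.float64(0.0), 'q': array([-1.277,  0.053,  1.614, -0.   ,  1.476, -0.119]), 'dq': array([ 0.001,  0.   , -0.   ,  0.   , -0.001, -0.   ]), 'effort': array([-1.0000e-03, -3.9368e+01, -3.7018e+01, -0.0000e+00,  7.0000e-03,
       -0.0000e+00]), 'tool_pos': array([ 0.251, -0.572,  0.23 ]), 'tool_rot': array([-3.073, -0.643,  0.   ]), 'contact_force': array([ 0.371, -0.253, -0.339]), 'wrist_torque': array([-0.027, -0.029, -0.012]), 'grip_force': np.float64(0.0), 'opening': np.float64(0.085)}
scene [[504.26255267   0.         317.38358488]
 [  0.         504.26255267 241.96044936]
 [  0.           0.           1.        ]] [[-0.7658 -0.5657  0.3058  0.2026]
 [-0.6431  0.6709 -0.3693  0.3959]
 [ 0.0038 -0.4795 -0.8776  1.2417]
 [ 0.      0.      0.      1.    ]]
top [[441.69880495   0.         312.96759668]
 [  0.         441.69880495 243.53748257]
 [  0.           0.           1.        ]] [[-0.0194 -0.9762  0.2162  0.361 ]
 [-0.9998  0.0183 -0.0072 -0.1007]
 [ 0.0031 -0.2163 -0.9763  1.2179]
 [ 0.      0.      0.      1.    ]]
{'mtx': array([[331.18307501,   0.        , 317.0189163 ],
       [  0.        , 331.18307501, 235.98301329],
       [  0.        ,   0.        ,   1.        ]]), 'tool_from_camera': array([[ 5.80288307e-04, -9.64513273e-01, -2.64033728e-01,
         6.57220837e-02],
       [ 9.99999601e-01,  7.38946906e-04, -5.01587524e-04,
         7.47320311e-04],
       [ 6.78894731e-04, -2.64033331e-01,  9.64513317e-01,
        -1.41435388e-01],
       [ 0.00000000e+00,  0.00000000e+00,  0.00000000e+00,
         1.00000000e+00]])}
```

View pics/top0.png

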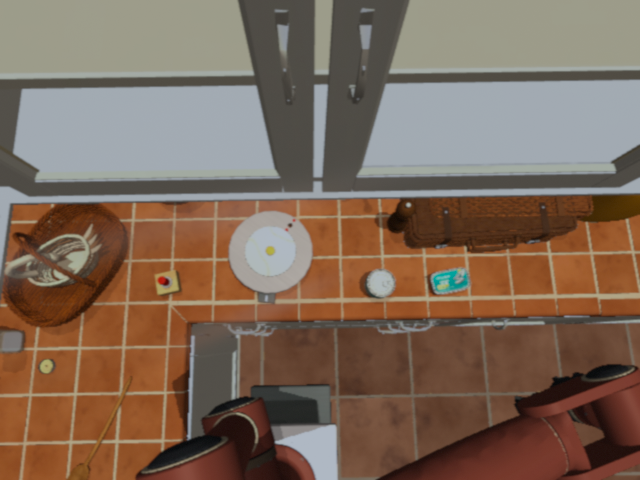

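View pics/scene0.png

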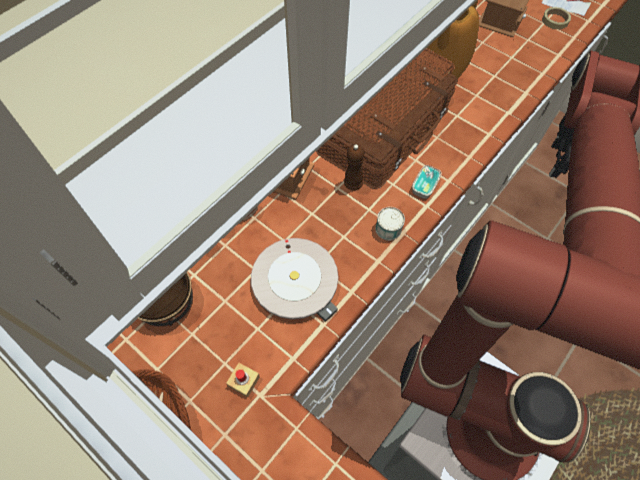

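The top view shows the platter at (270,252) with its boss, the base arm's end at (266,297), the red pin at (163,282) on the stand at (167,283), the tin at (380,283) and the sardine tin at (450,281). The scene view shows the pin at (240,376), the boss at (294,275), the arm's end at (328,313) and the mill at (355,165).

```bash
cat > h.py <<'E'
from station import ctrl, optics
import cv2,numpy as np
from scipy.spatial.transform import Rotation as R
def cam(n,obs=None):
    p=optics.camera_params(n)
    if n=="wrist":
        T=np.eye(4);T[:3,:3]=R.from_rotvec(obs["tool_rot"]).as_matrix();T[:3,3]=obs["tool_pos"]
        return p["mtx"],T@p["tool_from_camera"]
    return p["mtx"],p["extrinsics"]
def ray(c,uv):
    K,E=c; d=E[:3,:3]@np.linalg.solve(K,[uv[0],uv[1],1.]); return E[:3,3],d
def onz(c,uv,z):
    o,d=ray(c,uv); return (o+d*(z-o[2])/d[2])
def tri(c1,a,c2,b):
    A=[];y=[]
    for o,d in(ray(c1,a),ray(c2,b)):
        d=d/np.linalg.norm(d);P=np.eye(3)-np.outer(d,d);A.append(P);y.append(P@o)
    return np.linalg.solve(sum(A),sum(y))
def blobs(m,box=None,amin=4):
    m=m.astype(np.uint8)
    if box: k=np.zeros_like(m);k[box[1]:box[3],box[0]:box[2]]=1;m=m*k
    n,l,s,c=cv2.connectedComponentsWithStats(m)
    return sorted([(int(s[i,4]),c[i].round(2),s[i,:4]) for i in range(1,n) if s[i,4]>=amin],key=lambda a:-a[0])
def hsv(im): return cv2.cvtColor(im,cv2.COLOR_RGB2HSV).astype(int)
E
python3 - <<'E'
from h import *
B={"top":dict(pin=(150,265,185,300),pl=(220,205,320,310),arm=(250,285,285,308)),"scene":dict(pin=(220,360,262,400),pl=(245,230,345,325),arm=(310,298,345,325))}
r={}
for n in("top","scene"):
    im=cv2.imread(f"pics/{n}0.png")[:,:,::-1].copy(); H=hsv(im);h,s,v=H[...,0],H[...,1],H[...,2]
    c=cam(n);b=B[n]
    red=((h<6)|(h>174))&(s>200)&(v>110)
    p=blobs(red,b["pin"])[:2];print(n,"red",p)
    yel=(h>18)&(h<35)&(s>120)
    y=blobs(yel,b["pl"])[:2];print("boss",y)
    blk=blobs((h>12)&(h<30)&(s>60)&(v>120),b["pin"])[:3];print("block",blk)
    gray=(s<75)&(v>120)
    g=blobs(gray,b["pl"])[:1]
    m=gray.astype(np.uint8);k=np.zeros_like(m);bb=b["pl"];k[bb[1]:bb[3],bb[0]:bb[2]]=1
    cs,_=cv2.findContours(m*k,cv2.RETR_EXTERNAL,cv2.CHAIN_APPROX_NONE);q=max(cs,key=cv2.contourArea)
    W=np.array([onz(c,x,0.036)[:2] for x in q[:,0]]);(x0,y0),rad=cv2.minEnclosingCircle((W*1000).astype(np.float32))
    A=np.c_[2*W,np.ones(len(W))];sol=np.linalg.lstsq(A,(W**2).sum(1),rcond=None)[0]
    print("ring encl",x0,y0,rad,"fit",sol[:2],np.sqrt(sol[2]+sol[:2]@sol[:2]))
    print("boss@",onz(c,y[0][1],.0445),"pin@.072",onz(c,p[0][1],.070))
    x1,y1,x2,y2=b["arm"]; cv2.imwrite(f"pics/{n}_arm.png",cv2.resize(im[y1-15:y2+8,x1-15:x2+15,::-1],None,fx=8,fy=8,interpolation=cv2.INTER_CUBIC))
    r[n]=(c,p[0][1],y[0][1])
a,b=r["top"],r["scene"];print("tri pin",tri(a[0],a[1],b[0],b[1]),"boss",tri(a[0],a[2],b[0],b[2]))
ims=[cv2.imread(f"pics/{n}_arm.png") for n in("top","scene")];H=max(i.shape[0] for i in ims)
cv2.imwrite("pics/arms.png",np.hstack([cv2.copyMakeBorder(i,0,H-i.shape[0],0,0,0) for i in ims])[:600,:])
print([i.shape for i in ims])
E
```

```text
top red [(40, array([161.68, 280.15]), array([158, 277,   8,   7], dtype=int32))]
boss [(41, array([269.85, 250.15]), array([267, 247,   7,   7], dtype=int32))]
block [(405, array([166.05, 281.24]), array([153, 265,  26,  31], dtype=int32)), (27, array([170.19, 296.74]), array([168, 294,   5,   6], dtype=int32))]
ring encl 623.3604125976562 19.952438354492188 139.04306030273438 fit [0.61075139 0.01202242] 0.1180061912431747
boss@ [0.60469498 0.00792262 0.0445    ] pin@.072 [0.52471006 0.2877362  0.07      ]
scene red []
boss [(50, array([293.92, 274.98]), array([290, 272,   9,   7], dtype=int32))]
block [(513, array([239.99, 376.92]), array([220, 360,  39,  35], dtype=int32)), (61, array([257.16, 393.67]), array([252, 388,  10,  12], dtype=int32))]
ring encl 613.1235961914062 -27.238399505615234 149.53289794921875 fit [ 0.60622452 -0.01006138] 0.12204003677520742Traceback (most recent call last):
  File "<stdin>", line 19, in <module>
IndexError: list index out of range
```

```bash
python3 -m handwheel '[{"tx":26.7,"ty":-26.1,"tz":-2},{"tx":26.7,"ty":-26.1,"tz":-2},{"tx":26.7,"ty":-26.1,"tz":-2},{"tx":26.7,"ty":-26.1,"tz":-2},{"tx":26.7,"ty":-26.1,"tz":-2},{"tx":26.7,"ty":-26.1,"tz":-2},{"tx":26.7,"ty":-26.1,"tz":-2},{"tx":26.7,"ty":-26.1,"tz":-2},{"tx":26.7,"ty":-26.1,"tz":-2},{"tx":26.7,"ty":-26.1,"tz":-2}]' 
python3 -m handwheel '[{"tx":26.7,"ty":-26.1,"tz":-2},{"tx":26.7,"ty":-26.1,"tz":-2},{"tx":26.7,"ty":-26.1,"tz":-2},{"tx":26.7,"ty":-26.1,"tz":-2},{"tx":26.7,"ty":-26.1,"tz":-2},{"tx":26.7,"ty":-26.1,"tz":-2},{"tx":26.7,"ty":-26.1,"tz":-2},{"tx":26.7,"ty":-26.1,"tz":-2},{"tx":26.7,"ty":-26.1,"tz":-2},{"tx":26.7,"ty":-26.1,"tz":-2},{},{}]'
python3 - <<'E'
from h import *
o=ctrl.get_obs();im,d=optics.get_image("wrist");cv2.imwrite("pics/w1.png",im[:,:,::-1])
import pickle;pickle.dump((o,d),open("pics/w1.pkl","wb"));print(o["t"],o["tool_pos"],o["tool_rot"],o["q"].round(2))
E
```

```text
0.1 [ 0.25056233 -0.57193248  0.23016399] [-3.07301443e+00 -6.43453856e-01  2.91662076e-04] [-1.28  0.05  1.61 -0.    1.48 -0.12]$[0]: bad value
$[0]: bad value
```

View pics/w1.png

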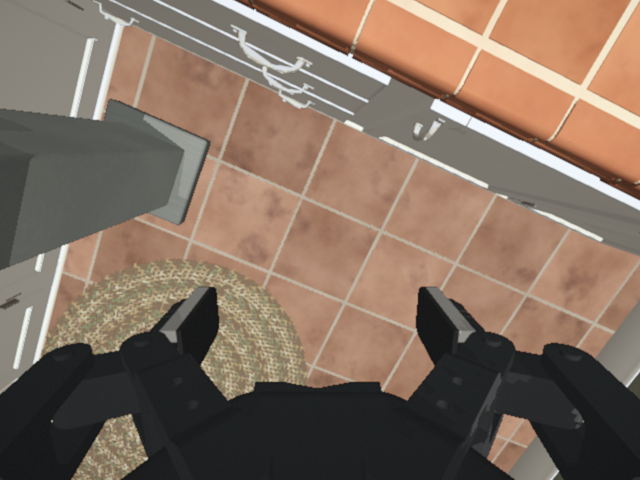

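The wrist picture shows only the floor and the open fingers at (200,310) and (440,310). The rows were refused, so the arm hasn't moved. I'll give all four keys.

```bash
python3 -m handwheel '[{"tx":26.7,"ty":-26.1,"tz":-2,"roll":0}]'; python3 -m handwheel --help | head -20
```

```text
t: 0.23
tool_pos: [0.2627, -0.5405, 0.2316]
tool_rot: [-3.076, -0.637, 0.003]
contact_force: [-0.4, 0.7, -0.1]
opening: 0.0853
grip_force: 0.0invalid input: not JSON, or not a number
```

```bash
python3 -m handwheel '[{"tx":26.7,"ty":-26.1,"tz":-2,"roll":0},{"tx":26.7,"ty":-26.1,"tz":-2,"roll":0},{"tx":26.7,"ty":-26.1,"tz":-2,"roll":0},{"tx":26.7,"ty":-26.1,"tz":-2,"roll":0},{"tx":26.7,"ty":-26.1,"tz":-2,"roll":0},{"tx":26.7,"ty":-26.1,"tz":-2,"roll":0},{"tx":26.7,"ty":-26.1,"tz":-2,"roll":0},{"tx":26.7,"ty":-26.1,"tz":-2,"roll":0},{"tx":26.7,"ty":-26.1,"tz":-2,"roll":0}]' 
python3 -m handwheel '[{"tx":26.7,"ty":-26.1,"tz":-2,"roll":0},{"tx":26.7,"ty":-26.1,"tz":-2,"roll":0},{"tx":26.7,"ty":-26.1,"tz":-2,"roll":0},{"tx":26.7,"ty":-26.1,"tz":-2,"roll":0},{"tx":26.7,"ty":-26.1,"tz":-2,"roll":0},{"tx":26.7,"ty":-26.1,"tz":-2,"roll":0},{"tx":26.7,"ty":-26.1,"tz":-2,"roll":0},{"tx":26.7,"ty":-26.1,"tz":-2,"roll":0},{"tx":26.7,"ty":-26.1,"tz":-2,"roll":0},{"tx":26.7,"ty":-26.1,"tz":-2,"roll":0},{"tx":0,"ty":0,"tz":0,"roll":0},{"tx":0,"ty":0,"tz":0,"roll":0}]'
python3 - <<'E'
from h import *
o=ctrl.get_obs();im,d=optics.get_image("wrist");cv2.imwrite("pics/w2.png",im[:,:,::-1])
import pickle;pickle.dump((o,d),open("pics/w2.pkl","wb"));print(o["t"],o["tool_pos"],o["tool_rot"],o["q"].round(2))
E
```

```text
t: 0.98
tool_pos: [0.3907, -0.2245, 0.2512]
tool_rot: [-3.075, -0.643, -0.0]
contact_force: [0.5, -0.8, 0.1]
opening: 0.0856
grip_force: 0.0
t: 1.98
tool_pos: [0.5304, 0.1214, 0.2707]
tool_rot: [3.074, 0.649, -0.002]
contact_force: [0.1, -0.4, 0.1]
opening: 0.0855
grip_force: 0.0
1.9833 [0.53041629 0.12138904 0.27071478] [ 3.07373050e+00  6.48825141e-01 -2.15554408e-03] [ 0.09 -0.16  1.75 -0.    1.55  1.24]
```

View pics/w2.png

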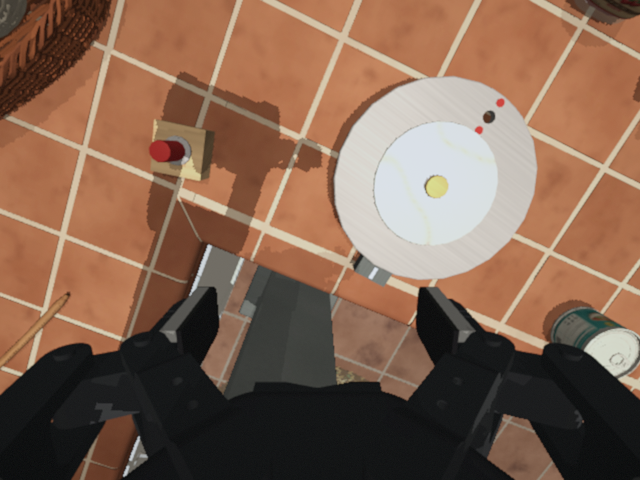

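The wrist view shows the handle at (168,151) with the collar at (178,150) and the block's top round (182,151). The boss is at (436,187), the hole at (489,117) between red dots (500,103) and (479,130), and the arm end's white line at (372,271).

```bash
python3 - <<'E'
from h import *
import pickle
o,d=pickle.load(open("pics/w2.pkl","rb"));im=cv2.imread("pics/w2.png")[:,:,::-1].copy()
H=hsv(im);h,s,v=H[...,0],H[...,1],H[...,2];c=cam("wrist",o)
def circ(mask,box,z,min=0):
    m=mask.astype(np.uint8);k=np.zeros_like(m);k[box[1]:box[3],box[0]:box[2]]=1
    cs,_=cv2.findContours(m*k,cv2.RETR_EXTERNAL,cv2.CHAIN_APPROX_NONE);q=max(cs,key=cv2.contourArea)
    W=np.array([onz(c,x,z)[:2] for x in cv2.convexHull(q)[:,0]])
    A=np.c_[2*W,np.ones(len(W))];S=np.linalg.lstsq(A,(W**2).sum(1),rcond=None)[0]
    return S[:2].round(4),np.sqrt(S[2]+S[:2]@S[:2]).round(4)
print("ring",circ((s<70)&(v>130),(325,65,548,285),.036))
print("marble",circ((s<25)&(v>200),(360,110,510,255),.0385))
yb=blobs((h>18)&(h<35)&(s>130),(420,170,455,205))[0];print("boss",onz(c,yb[1],.0445),yb[0])
red=((h<6)|(h>174))&(s>170)
rb=blobs(red,(140,130,200,175))[:3];print("red",rb)
R_=H[...];print("row thru handle",[tuple(im[150,x]) for x in range(146,200,3)])
top=red&(v>150);tb=blobs(top,(140,130,200,175))[:2];print("bright",tb,onz(c,tb[0][1],.078) if tb else 0)
bl=blobs((h>12)&(h<30)&(s>60)&(v>150),(140,110,222,190))[:1];print("block",bl)
wl=blobs((s<40)&(v>170),(355,258,395,285))[:3];print("white line",wl,[onz(c,w[1],.02) for w in wl])
for p in((489,117),):print("hole",onz(c,p,.036))
print("red dots",[(b[0],b[1],onz(c,b[1],.036)) for b in blobs(red,(470,95,510,140))])
print("depth ring",d[150,350:352],d[110,470])
def wp(u,v_):K,E=c;return (E@np.r_[np.linalg.solve(K,[u,v_,1])*d[v_,u],1])[:3].round(4)
print("pts ring",wp(350,180),wp(520,200),wp(430,95),"handle",wp(160,150),wp(158,152),"block",wp(205,165))
cv2.imwrite("pics/crop.png",np.hstack([cv2.resize(im[y:y+50,x:x+66,::-1],None,fx=6,fy=6,interpolation=cv2.INTER_CUBIC) for x,y in((148,115),(345,242))]))
E
```

```text
ring (array([ 0.5915, -0.0095]), np.float64(0.1521))
marble (array([0.5952, 0.0109]), np.float64(0.1083))Traceback (most recent call last):
  File "<stdin>", line 13, in <module>
IndexError: list index out of range
```

```bash
python3 - <<'E'
from h import *
import pickle
o,d=pickle.load(open("pics/w2.pkl","rb"));im=cv2.imread("pics/w2.png")[:,:,::-1].copy()
H=hsv(im);c=cam("wrist",o)
for n,(u,v) in dict(boss=(436,187),marble=(400,170),marble2=(460,150),ring=(350,180),ring2=(520,200),ring3=(430,95),handle=(160,150),hside=(178,150),block=(200,140),bl2=(165,128),side=(208,165),tile=(290,100),armend=(363,270),line=(372,271),hole=(489,117),dot=(500,103)).items():
    K,E=c; print(n,H[v,u],(E@np.r_[np.linalg.solve(K,[u,v,1])*d[v,u],1])[:3].round(4))
cv2.imwrite("pics/crop.png",np.hstack([cv2.resize(im[y:y+50,x:x+66,::-1],None,fx=6,fy=6,interpolation=cv2.INTER_CUBIC) for x,y in((148,115),(345,242))]))
E
```

```text
boss [ 30  89 217] [0.6031 0.0085 0.0428]
marble [ 53   9 224] [0.6036 0.052  0.036 ]
marble2 [ 70   7 224] [0.6492 0.0024 0.0376]
ring [ 18  14 216] [0.5709 0.098  0.0342]
ring2 [ 18  15 201] [ 0.6294 -0.0905  0.0338]
ring3 [ 19  14 206] [0.6863 0.0584 0.0323]
handle [  1 185 156] [0.524  0.2868 0.0758]
hside [  1 204  75] [0.5281 0.2769 0.0586]
block [ 17 105 150] [0.5437 0.2668 0.0347]
bl2 [ 17 106 154] [0.54   0.3064 0.0327]
side [ 16 113  81] [0.5174 0.2566 0.0108]
tile [ 11 141 181] [ 0.6242  0.1968 -0.0022]
armend [ 50  12 128] [0.4745 0.0323 0.0184]
line [104  14 197] [0.4781 0.0215 0.0191]
hole [ 10 152  87] [ 0.7018 -0.0249 -0.0016]
dot [  1 174 204] [ 0.7091 -0.0133  0.0339]
```

View pics/crop.png

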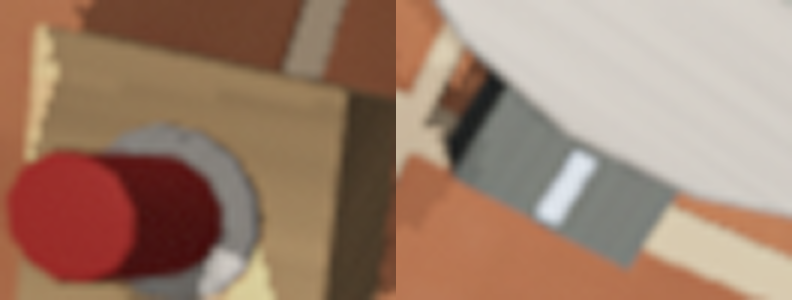

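The crops show the handle's top disc centred at (160,151) with the collar below it. On the arm end, the white line runs from (376,268) to (371,279), and the end's corners are at (355,269.5) and (384,286).

```bash
python3 - <<'E'
from h import *
import pickle
o,d=pickle.load(open("pics/w2.pkl","rb"));im=cv2.imread("pics/w2.png")[:,:,::-1].copy()
H=hsv(im);h,s,v=H[...,0],H[...,1],H[...,2];c=cam("wrist",o)
def fit(W):
    A=np.c_[2*W,np.ones(len(W))];S=np.linalg.lstsq(A,(W**2).sum(1),rcond=None)[0];return S[:2].round(4),np.sqrt(S[2]+S[:2]@S[:2]).round(4)
def circ(mask,box,z):
    m=mask.astype(np.uint8);k=np.zeros_like(m);k[box[1]:box[3],box[0]:box[2]]=1
    cs,_=cv2.findContours(cv2.morphologyEx(m*k,cv2.MORPH_OPEN,np.ones((3,3))),cv2.RETR_EXTERNAL,cv2.CHAIN_APPROX_NONE);q=max(cs,key=cv2.contourArea)
    W=np.array([onz(c,x,z)[:2] for x in q[:,0]])
    for _ in range(4):
        S,r=fit(W);e=abs(np.linalg.norm(W-S,axis=1)-r);W=W[e<=max(.003,np.percentile(e,90))]
    return S,r,len(W)
print("ring",circ((s<35)&(v>170)&(v<260),(325,65,548,285),.034))
print("boss",circ((h>22)&(h<38)&(s>60),(420,170,455,205),.0425))
print("handle",circ(((h<6)|(h>174))&(s>150)&(v>120),(140,130,190,175),.076))
wl=blobs((v>165)&(h>90)&(h<125),(355,258,395,285))[:2];print(wl)
for p in((376.2,267.8),(370.7,278.7),(354.8,269.5),(384,286.2),(369.4,277.8)):print(onz(c,p,.019).round(4))
rd=[b[1] for b in blobs(((h<6)|(h>174))&(s>130),(470,95,510,140))];print("dots",rd,[onz(c,b,.034).round(4) for b in rd])
E
```

```text
ring (array([0.604 , 0.0077]), np.float64(0.1132), 575)
boss (array([0.6038, 0.0082]), np.float64(0.0117), 61)
handle (array([0.5231, 0.2871]), np.float64(0.0099), 58)
[(59, array([372.92, 272.78]), array([368, 267,  10,  12], dtype=int32))]
[0.4841 0.0186 0.019 ]
[0.468  0.0183 0.019 ]
[0.4711 0.0423 0.019 ]
[ 0.4656 -0.0019  0.019 ]
[0.4684 0.0204 0.019 ]
dots [array([500.09, 102.29]), array([478.6 , 129.54])] [array([ 0.7098, -0.013 ,  0.034 ]), array([ 0.6767, -0.0066,  0.034 ])]
```

```bash
python3 -m handwheel '[{"tx":12.1,"ty":-30.9,"tz":20,"roll":0},{"tx":12.1,"ty":-30.9,"tz":20,"roll":0},{"tx":12.1,"ty":-30.9,"tz":20,"roll":0},{"tx":12.1,"ty":-30.9,"tz":20,"roll":0},{"tx":12.1,"ty":-30.9,"tz":20,"roll":0},{"tx":0,"ty":0,"tz":0,"roll":0},{"tx":0,"ty":0,"tz":0,"roll":0}]' 60
python3 - <<'E'
from h import *
o=ctrl.get_obs();im,d=optics.get_image("wrist");cv2.imwrite("pics/w3.png",im[:,:,::-1])
H=hsv(im);h,s,v=H[...,0],H[...,1],H[...,2];c=cam("wrist",o)
m=((h<6)|(h>174))&(s>150)
for th in(60,120):
  for b in blobs(m&(v>th),amin=60)[:4]:print(th,b[0],b[1],b[2],onz(c,b[1],.078).round(4))
M=R.from_rotvec(o["tool_rot"]).as_matrix();print(o["tool_pos"],M.round(4))
E
```

```text
t: 2.62
tool_pos: [0.5226, 0.285, 0.1691]
tool_rot: [3.073, 0.645, -0.006]
contact_force: [0.2, -0.0, -0.0]
opening: 0.0599
grip_force: 0.0
60 783 [313.87 231.01] [300 213  28  36] [0.5269 0.2887 0.078 ]
120 589 [313.82 234.96] [300 222  28  27] [0.5242 0.2875 0.078 ]
[0.52260028 0.28499588 0.16912038] [[ 9.157e-01  4.018e-01 -3.700e-03]
 [ 4.018e-01 -9.157e-01 -2.100e-03]
 [-4.200e-03  4.000e-04 -1.000e+00]]
```

```bash
python3 -m handwheel '[{"tx":1.5,"ty":-1.2,"tz":22,"roll":0},{"tx":0,"ty":0,"tz":25,"roll":0},{"tx":0,"ty":0,"tz":25,"roll":0},{"tx":0,"ty":0,"tz":25,"roll":0},{"tx":0,"ty":0,"tz":20,"roll":0},{"tx":0,"ty":0,"tz":10,"roll":0},{"tx":0,"ty":0,"tz":0,"roll":0},{"tx":0,"ty":0,"tz":0,"roll":0}]' 60
python3 -m handwheel '[{"tx":0,"ty":0,"tz":0,"roll":0},{"tx":0,"ty":0,"tz":0,"roll":0},{"tx":0,"ty":0,"tz":0,"roll":0},{"tx":0,"ty":0,"tz":0,"roll":0},{"tx":0,"ty":0,"tz":0,"roll":0},{"tx":0,"ty":0,"tz":0,"roll":0}]' 15 60
```

```text
t: 3.33
tool_pos: [0.5257, 0.2865, 0.0454]
tool_rot: [-3.075, -0.641, -0.002]
contact_force: [0.3, 0.7, 0.5]
opening: 0.0601
grip_force: 0.0
t: 3.83
tool_pos: [0.5261, 0.2879, 0.0463]
tool_rot: [-3.075, -0.644, -0.005]
contact_force: [-0.1, -1.7, 6.8]
opening: 0.0204
grip_force: 58.6
```

```bash
python3 -m handwheel '[{"tx":0,"ty":0,"tz":-10,"roll":0},{"tx":0,"ty":0,"tz":-25,"roll":0},{"tx":0,"ty":0,"tz":-30,"roll":0},{"tx":0,"ty":0,"tz":-35,"roll":0},{"tx":-10,"ty":20.6,"tz":0,"roll":0},{"tx":-15,"ty":30.6,"tz":0,"roll":0},{"tx":-15,"ty":30.6,"tz":0,"roll":0},{"tx":-15,"ty":30.6,"tz":0,"roll":0},{"tx":-15,"ty":30.6,"tz":0,"roll":0},{"tx":-15,"ty":30.6,"tz":0,"roll":0},{"tx":-15,"ty":30.6,"tz":0,"roll":0},{"tx":-15,"ty":30.6,"tz":0,"roll":0}]' 15 60
python3 -m handwheel '[{"tx":-5,"ty":10,"tz":0,"roll":0},{"tx":0,"ty":0,"tz":0,"roll":0},{"tx":0,"ty":0,"tz":0,"roll":0},{"tx":0,"ty":0,"tz":0,"roll":0}]'
python3 - <<'E'
from h import *
o=ctrl.get_obs();im,d=optics.get_image("wrist");cv2.imwrite("pics/w4.png",im[:,:,::-1])
np.save("pics/w4d.npy",d)
print({k:np.round(v,4) for k,v in o.items()})
M=R.from_rotvec(o["tool_rot"]).as_matrix();print(M.round(4))
E
```

```text
t: 4.83
tool_pos: [0.5128, 0.0248, 0.1444]
tool_rot: [-3.075, -0.645, 0.001]
contact_force: [0.8, -0.8, -1.4]
opening: 0.0204
grip_force: 59.6
t: 5.17
tool_pos: [0.5129, 0.0159, 0.1442]
tool_rot: [-3.074, -0.645, 0.0]
contact_force: [0.5, -0.6, -1.2]
opening: 0.0207
grip_force: 59.6
{'t': np.float64(5.1667), 'q': array([-1.1440e-01, -1.4730e-01,  1.9548e+00,  6.0000e-04,  1.3346e+00,
        1.0427e+00]), 'dq': array([ 0.0154,  0.0047, -0.0021, -0.0034, -0.0032, -0.0018]), 'effort': array([-6.60000e-01, -2.95410e+01, -3.60031e+01, -2.92000e-02,
        4.90000e-03,  1.90000e-03]), 'tool_pos': array([0.5129, 0.0159, 0.1442]), 'tool_rot': array([-3.074e+00, -6.448e-01,  4.000e-04]), 'contact_force': array([ 0.5358, -0.5564, -1.1677]), 'wrist_torque': array([ 0.0458, -0.0299,  0.0699]), 'grip_force': np.float64(59.6277), 'opening': np.float64(0.0207)}
[[ 9.157e-01  4.018e-01 -4.000e-04]
 [ 4.018e-01 -9.157e-01  6.000e-04]
 [-1.000e-04 -8.000e-04 -1.000e+00]]
```

View pics/w4.png

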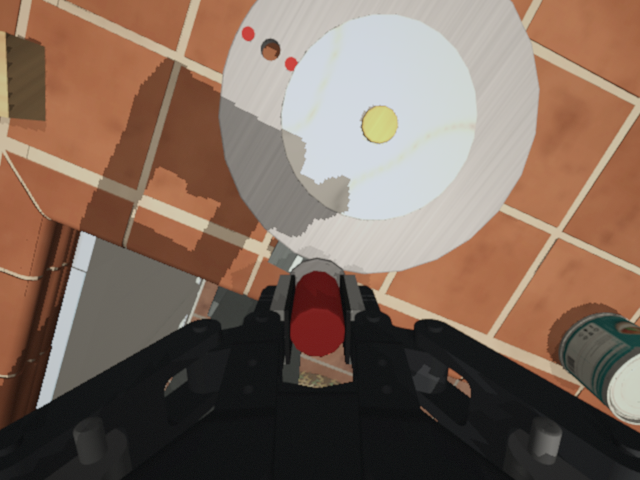

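The pin is held upright with its handle top near (318,328). The boss is at (380,124), the hole at (270,48) between its dots, upstream of the slot, and the arm's end shows at about (285,257).

```bash
cat > meas.py <<'E'
from h import *
AX=np.array([0.6039,0.008]);SD=np.arctan2(.0845,-.9962)
def fitc(W):
    A=np.c_[2*W,np.ones(len(W))];S=np.linalg.lstsq(A,(W**2).sum(1),rcond=None)[0];return S[:2],np.sqrt(S[2]+S[:2]@S[:2])
def dots(im,c,z=.035):
    "red dots on the ring -> world points, hole angle short of the slot (rad, + = still to come, CCW)"
    h,s,v=np.moveaxis(hsv(im),2,0)
    out=[]
    for b in blobs(((h<6)|(h>174))&(s>130),amin=8):
        p=onz(c,b[1],z)[:2];r=np.linalg.norm(p-AX)
        if .065<r<.116 and b[0]<400: out.append((p.round(4),r.round(4),((SD-np.arctan2(*(p-AX)[::-1])+np.pi)%(2*np.pi)-np.pi).round(4),b[0]))
    return out
E
cat > g4.py <<'E'
E
python3 - <<'E'
from meas import *
im=cv2.imread("pics/w4.png")[:,:,::-1].copy();d=np.load("pics/w4d.npy");o=ctrl.get_obs();c=cam("wrist",o)
print("dots",dots(im,c))
h,s,v=np.moveaxis(hsv(im),2,0)
b=blobs((h>22)&(h<38)&(s>60),(355,100,405,150))[0];print("boss",b,onz(c,b[1],.0445))
red=((h<6)|(h>174))&(s>120)
for th in(0,100,120,140):print("handle",th,[(x[0],x[1],x[2]) for x in blobs(red&(v>th),(285,255,355,365),40)[:2]])
print(v[265:360:6,318],d[265:360:6,318].round(4))
K,T=optics.camera_params("wrist")["mtx"],optics.camera_params("wrist")["tool_from_camera"]
for u,w in((318,315),(318,335),(318,345),(305,330),(330,330)):print((T@np.r_[np.linalg.solve(K,[u,w,1])*d[w,u],1])[:3].round(4))
wl=blobs((v>180)&(s<40)&(h>85)&(h<130),(270,240,302,275),3);print("line",wl,[onz(c,w[1],.02).round(4) for w in wl])
E
```

```text
dots [(array([0.621 , 0.1141]), np.float64(0.1075), np.float64(1.6459), 133), (array([0.6156, 0.0807]), np.float64(0.0736), np.float64(1.6465), 114)]
boss (1024, array([379.58, 124.05]), array([363, 106,  35,  37], dtype=int32)) [0.60371601 0.00826191 0.0445    ]
handle 0 [(3837, array([316.89, 315.  ]), array([290, 271,  56,  86], dtype=int32))]
handle 100 [(2028, array([316.99, 331.72]), array([291, 308,  53,  48], dtype=int32))]
handle 120 [(42, array([316.5 , 310.83]), array([305, 309,  25,   5], dtype=int32))]
handle 140 []
[128 101  88  89  88  81  81  90 119 118 118 117 117 117 116 114] [0.16   0.1587 0.151  0.1429 0.1386 0.1309 0.1285 0.123  0.1239 0.1243
 0.1235 0.125  0.125  0.1269 0.1281 0.128 ]
[ 0.0046  0.0011 -0.03  ]
[-0.0034  0.0011 -0.0306]
[-0.0078  0.0011 -0.0305]
[-0.0013 -0.0038 -0.0306]
[-0.0015  0.0056 -0.0302]
line [] []
```

```bash
python3 -m handwheel '[{"tx":3,"ty":0.2,"tz":25,"roll":0},{"tx":0,"ty":0,"tz":25,"roll":0},{"tx":0,"ty":0,"tz":5,"roll":0},{"tx":0,"ty":0,"tz":0,"roll":0}]'
cat > look.py <<'E'
from meas import *
import sys
o=ctrl.get_obs();im,d=optics.get_image("wrist")
if len(sys.argv)>1: cv2.imwrite("pics/"+sys.argv[1]+".png",im[:,:,::-1]);np.save("pics/"+sys.argv[1]+"d.npy",d)
M=R.from_rotvec(o["tool_rot"]).as_matrix();p=o["tool_pos"]+M@[-.002,.0006,.0435]
print("t",o["t"].round(3),"tip",p.round(4),"F",o["contact_force"].round(2),"dots",[(x[1],x[2],x[3]) for x in dots(im,cam("wrist",o))])
E
python3 look.py
```

```text
t: 5.55
tool_pos: [0.5138, 0.0173, 0.0868]
tool_rot: [-3.072, -0.646, 0.008]
contact_force: [-0.3, -0.3, -0.9]
opening: 0.0208
grip_force: 59.6Traceback (most recent call last):
  File "look.py", line 6, in <module>
    print("t",o["t"].round(3),"tip",p.round(4),"F",o["contact_force"].round(2),"dots",[(x[1],x[2],x[3]) for x in dots(im,cam("wrist",o))])
              ^^^^^^^^^^^^
AttributeError: 'float' object has no attribute 'round'
```

```bash
sed -i 's/o\["t"\].round(3)/round(float(o["t"]),3)/' look.py; python3 look.py w5
```

```text
t 5.6 tip [0.5135 0.0156 0.0452] F [ 1.13 -0.23 -0.9 ] dots [(np.float64(0.1071), np.float64(1.3739), 217), (np.float64(0.0733), np.float64(1.3731), 190)]
```

```bash
python3 -m handwheel '[{"tx":0.5,"ty":0,"tz":4,"roll":0},{"tx":0,"ty":0,"tz":2,"roll":0}]'; python3 -m handwheel '[{"tx":0,"ty":0,"tz":1.2,"roll":0}]';python3 -m handwheel '[{"tx":0,"ty":0,"tz":0.6,"roll":0}]'; python3 look.py
```

```text
t: 5.82
tool_pos: [0.5176, 0.0163, 0.0848]
tool_rot: [3.074, 0.644, 0.004]
contact_force: [-0.5, -1.1, -2.1]
opening: 0.0206
grip_force: 59.6
t: 5.9
tool_pos: [0.517, 0.0162, 0.0829]
tool_rot: [3.074, 0.644, 0.002]
contact_force: [-0.4, -0.5, -1.7]
opening: 0.02
grip_force: 59.6
t: 5.98
tool_pos: [0.5166, 0.0162, 0.0819]
tool_rot: [3.075, 0.644, 0.001]
contact_force: [-0.3, -0.6, -1.4]
opening: 0.0204
grip_force: 59.6
t 5.983 tip [0.5151 0.0148 0.0384] F [-0.33 -0.61 -1.38] dots [(np.float64(0.1072), np.float64(1.1238), 214), (np.float64(0.0733), np.float64(1.1225), 191)]
```

```bash
python3 -m handwheel '[{"tx":0,"ty":0,"tz":1.2,"roll":0}]';python3 -m handwheel '[{"tx":0,"ty":0,"tz":0.8,"roll":0}]'|head -4;python3 -m handwheel '[{"tx":0,"ty":0,"tz":0.4,"roll":0}]'|head -4; python3 look.py
```

```text
t: 6.12
tool_pos: [0.5167, 0.0162, 0.0807]
tool_rot: [3.075, 0.644, 0.001]
contact_force: [-0.4, -0.4, -0.6]
opening: 0.0199
grip_force: 59.6
t: 6.2
tool_pos: [0.5165, 0.0162, 0.0796]
tool_rot: [3.075, 0.644, 0.0]
contact_force: [0.2, 0.3, -0.8]
t: 6.28
tool_pos: [0.5163, 0.0162, 0.079]
tool_rot: [-3.075, -0.644, 0.0]
contact_force: [-0.3, -1.0, -1.9]
t 6.283 tip [0.5147 0.0148 0.0355] F [-0.26 -1.01 -1.89] dots [(np.float64(0.1072), np.float64(0.9234), 200), (np.float64(0.0734), np.float64(0.9228), 186)]
```

```bash
python3 -m handwheel '[{"tx":0,"ty":0,"tz":0.7,"roll":0}]'|head -4;python3 -m handwheel '[{"tx":0,"ty":0,"tz":0.7,"roll":0}]'|head -4;python3 -m handwheel '[{"tx":0,"ty":0,"tz":0.4,"roll":0}]'|head -4; python3 look.py
```

```text
t: 6.42
tool_pos: [0.5164, 0.0162, 0.0785]
tool_rot: [3.075, 0.644, 0.0]
contact_force: [-0.6, 0.4, -1.5]
t: 6.5
tool_pos: [0.5164, 0.0162, 0.0777]
tool_rot: [3.075, 0.644, 0.0]
contact_force: [0.3, -0.8, -0.5]
t: 6.58
tool_pos: [0.5164, 0.0161, 0.0773]
tool_rot: [3.075, 0.644, 0.0]
contact_force: [0.1, 0.7, -0.2]
t 6.583 tip [0.5148 0.0148 0.0338] F [ 0.14  0.7  -0.22] dots [(np.float64(0.1072), np.float64(0.7293), 185), (np.float64(0.0734), np.float64(0.7288), 176)]
```

```bash
python3 -m handwheel '[{"tx":0,"ty":0,"tz":0.5,"roll":0}]'|head -4;python3 -m handwheel '[{"tx":0,"ty":0,"tz":0.2,"roll":0}]'|head -4; python3 look.py
```

```text
t: 6.72
tool_pos: [0.5166, 0.0161, 0.0771]
tool_rot: [3.075, 0.644, 0.001]
contact_force: [0.5, -0.6, -0.3]
t: 6.8
tool_pos: [0.5166, 0.0161, 0.0768]
tool_rot: [3.075, 0.644, 0.001]
contact_force: [-0.2, -0.5, 1.0]
t 6.8 tip [0.515  0.0148 0.0333] F [-0.21 -0.5   0.99] dots [(np.float64(0.1071), np.float64(0.6813), 180), (np.float64(0.0734), np.float64(0.6801), 177)]
```

```bash
python3 -m handwheel '[{"tx":0,"ty":0,"tz":0.1,"roll":0},{"tx":0,"ty":0,"tz":0,"roll":0}]'|head -4;python3 look.py;python3 -m handwheel '[{"tx":0,"ty":0,"tz":0,"roll":0},{"tx":0,"ty":0,"tz":0,"roll":0}]'|head -4; python3 look.py w6
```

```text
t: 7.02
tool_pos: [0.5166, 0.0163, 0.0767]
tool_rot: [3.075, 0.644, 0.001]
contact_force: [0.1, -0.2, 2.0]
t 7.017 tip [0.515  0.0149 0.0332] F [ 0.13 -0.19  2.03] dots [(np.float64(0.1071), np.float64(0.683), 182), (np.float64(0.0734), np.float64(0.6832), 176)]
t: 7.23
tool_pos: [0.5165, 0.0162, 0.0766]
tool_rot: [3.075, 0.644, 0.0]
contact_force: [0.6, -0.3, 1.7]
t 7.233 tip [0.5149 0.0149 0.0331] F [ 0.58 -0.32  1.74] dots [(np.float64(0.1071), np.float64(0.683), 183), (np.float64(0.0734), np.float64(0.6829), 174)]
```

```bash
python3 -m handwheel '[{"tx":0,"ty":0,"tz":-1.3,"roll":0},{"tx":0,"ty":0,"tz":0,"roll":0},{"tx":0,"ty":0,"tz":0,"roll":0},{"tx":0,"ty":0,"tz":0,"roll":0},{"tx":0,"ty":0,"tz":0,"roll":0},{"tx":0,"ty":0,"tz":0,"roll":0}]'|head -4;python3 look.py;python3 -m handwheel '[{"tx":0,"ty":0,"tz":0,"roll":0},{"tx":0,"ty":0,"tz":0,"roll":0},{"tx":0,"ty":0,"tz":0,"roll":0},{"tx":0,"ty":0,"tz":0,"roll":0}]'|head -4; python3 look.py
```

```text
t: 7.78
tool_pos: [0.5163, 0.0162, 0.0777]
tool_rot: [-3.075, -0.644, 0.0]
contact_force: [-0.6, 0.4, -0.9]
t 7.783 tip [0.5146 0.0149 0.0342] F [-0.65  0.39 -0.94] dots [(np.float64(0.1072), np.float64(0.6826), 180), (np.float64(0.0734), np.float64(0.6811), 175)]
t: 8.17
tool_pos: [0.5163, 0.0163, 0.0777]
tool_rot: [-3.075, -0.644, 0.0]
contact_force: [-0.7, -0.6, -1.1]
t 8.167 tip [0.5147 0.0149 0.0342] F [-0.69 -0.59 -1.13] dots [(np.float64(0.1072), np.float64(0.6824), 179), (np.float64(0.0734), np.float64(0.6807), 175)]
```

```bash
python3 -m handwheel '[{"tx":0,"ty":0,"tz":-0.9,"roll":0},{"tx":0,"ty":0,"tz":0,"roll":0},{"tx":0,"ty":0,"tz":0,"roll":0},{"tx":0,"ty":0,"tz":0,"roll":0},{"tx":0,"ty":0,"tz":0,"roll":0},{"tx":0,"ty":0,"tz":0,"roll":0}]'|head -4;python3 look.py;python3 -m handwheel '[{"tx":0,"ty":0,"tz":0,"roll":0},{"tx":0,"ty":0,"tz":0,"roll":0},{"tx":0,"ty":0,"tz":0,"roll":0},{"tx":0,"ty":0,"tz":0,"roll":0}]'|head -4; python3 look.py
```

```text
t: 8.72
tool_pos: [0.5163, 0.0162, 0.0787]
tool_rot: [-3.075, -0.644, 0.0]
contact_force: [-0.1, 1.3, -1.8]
t 8.717 tip [0.5147 0.0149 0.0352] F [-0.08  1.29 -1.83] dots [(np.float64(0.0734), np.float64(0.6601), 173), (np.float64(0.1073), np.float64(0.6619), 173)]
t: 9.1
tool_pos: [0.5164, 0.0162, 0.0787]
tool_rot: [-3.075, -0.644, 0.0]
contact_force: [0.1, -0.6, -1.7]
t 9.1 tip [0.5148 0.0149 0.0352] F [ 0.12 -0.57 -1.72] dots [(np.float64(0.1073), np.float64(0.6177), 172), (np.float64(0.0735), np.float64(0.6155), 169)]
```

```bash
python3 -m handwheel '[{"tx":0,"ty":0,"tz":0,"roll":0},{"tx":0,"ty":0,"tz":0,"roll":0},{"tx":0,"ty":0,"tz":0,"roll":0},{"tx":0,"ty":0,"tz":0,"roll":0},{"tx":0,"ty":0,"tz":0,"roll":0},{"tx":0,"ty":0,"tz":0,"roll":0},{"tx":0,"ty":0,"tz":0,"roll":0},{"tx":0,"ty":0,"tz":0,"roll":0},{"tx":0,"ty":0,"tz":0,"roll":0},{"tx":0,"ty":0,"tz":0,"roll":0},{"tx":0,"ty":0,"tz":0,"roll":0},{"tx":0,"ty":0,"tz":0,"roll":0}]'|head -1;python3 look.py w7
```

```text
t: 10.15
t 10.15 tip [0.5148 0.0149 0.0352] F [-0.89  0.06 -0.94] dots [(np.float64(0.1073), np.float64(0.3853), 160), (np.float64(0.0735), np.float64(0.3829), 157)]
```

View pics/w7.png

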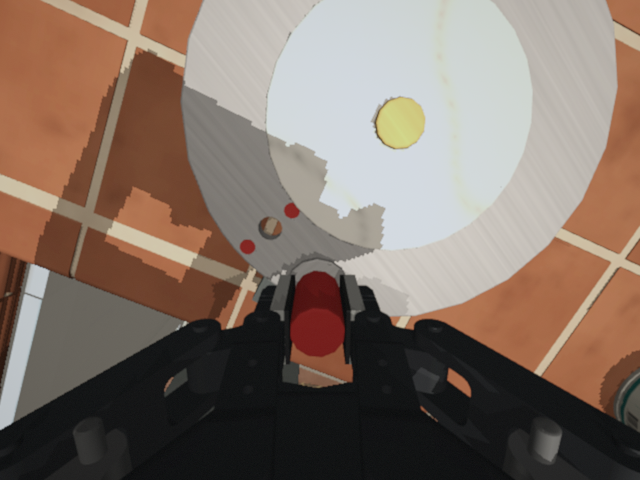

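The picture shows the hole at (270,228) with dots at (248,246) and (292,211), still upstream of the pin. I'll brake now.

```bash
python3 -m handwheel '[{"tx":0,"ty":0,"tz":0.8,"roll":0},{"tx":0,"ty":0,"tz":0.8,"roll":0},{"tx":0,"ty":0,"tz":0.3,"roll":0}]'|head -4;python3 look.py;python3 -m handwheel '[{"tx":0,"ty":0,"tz":0,"roll":0},{"tx":0,"ty":0,"tz":0,"roll":0}]'|head -4; python3 look.py w8
```

```text
t: 10.45
tool_pos: [0.5165, 0.0161, 0.0769]
tool_rot: [3.075, 0.644, 0.0]
contact_force: [-0.9, 0.1, 0.2]
t 10.45 tip [0.5149 0.0148 0.0334] F [-0.94  0.07  0.21] dots [(np.float64(0.0735), np.float64(0.3208), 158), (np.float64(0.1072), np.float64(0.322), 157)]
t: 10.67
tool_pos: [0.5165, 0.0162, 0.077]
tool_rot: [3.075, 0.644, 0.0]
contact_force: [0.6, -0.1, 0.6]
t 10.667 tip [0.5149 0.0149 0.0335] F [ 0.61 -0.14  0.56] dots [(np.float64(0.0735), np.float64(0.3226), 158), (np.float64(0.1072), np.float64(0.324), 155)]
```

```bash
python3 -m handwheel '[{"tx":0,"ty":0,"tz":-1.6,"roll":0},{"tx":0,"ty":0,"tz":0,"roll":0},{"tx":0,"ty":0,"tz":0,"roll":0},{"tx":0,"ty":0,"tz":0,"roll":0},{"tx":0,"ty":0,"tz":0,"roll":0},{"tx":0,"ty":0,"tz":0,"roll":0},{"tx":0,"ty":0,"tz":0,"roll":0},{"tx":0,"ty":0,"tz":0,"roll":0},{"tx":0,"ty":0,"tz":0,"roll":0},{"tx":0,"ty":0,"tz":0,"roll":0},{"tx":0,"ty":0,"tz":0,"roll":0},{"tx":0,"ty":0,"tz":0,"roll":0}]'|head -1;python3 look.py;python3 -m handwheel '[{"tx":0,"ty":0,"tz":0,"roll":0},{"tx":0,"ty":0,"tz":0.8,"roll":0},{"tx":0,"ty":0,"tz":0.9,"roll":0},{"tx":0,"ty":0,"tz":0,"roll":0},{"tx":0,"ty":0,"tz":0,"roll":0}]'|head -4; python3 look.py
```

```text
t: 11.72
t 11.717 tip [0.5147 0.0149 0.0349] F [ 0.38  0.48 -1.08] dots [(np.float64(0.0736), np.float64(0.2613), 155), (np.float64(0.1073), np.float64(0.2627), 150)]
t: 12.18
tool_pos: [0.5165, 0.0162, 0.0769]
tool_rot: [3.075, 0.644, 0.0]
contact_force: [0.2, -0.5, 0.1]
t 12.183 tip [0.5149 0.0149 0.0334] F [ 0.19 -0.47  0.09] dots [(np.float64(0.0735), np.float64(0.2276), 153), (np.float64(0.1073), np.float64(0.2292), 151)]
```

```bash
python3 -m handwheel '[{"tx":0,"ty":0,"tz":-1.6,"roll":0},{"tx":0,"ty":0,"tz":0,"roll":0},{"tx":0,"ty":0,"tz":0,"roll":0},{"tx":0,"ty":0,"tz":0,"roll":0},{"tx":0,"ty":0,"tz":0,"roll":0},{"tx":0,"ty":0,"tz":0,"roll":0},{"tx":0,"ty":0,"tz":0,"roll":0},{"tx":0,"ty":0,"tz":0,"roll":0},{"tx":0,"ty":0,"tz":0,"roll":0},{"tx":0,"ty":0,"tz":0,"roll":0},{"tx":0,"ty":0,"tz":0,"roll":0},{"tx":0,"ty":0,"tz":0,"roll":0}]'|head -1;python3 look.py
```

```text
t: 13.23
t 13.233 tip [0.5148 0.0149 0.0348] F [ 0.37  0.65 -1.24] dots [(np.float64(0.0736), np.float64(0.1742), 153), (np.float64(0.1074), np.float64(0.1762), 143)]
```

```bash
python3 -m handwheel '[{"tx":0,"ty":0,"tz":0,"roll":0},{"tx":0,"ty":0,"tz":0,"roll":0},{"tx":0,"ty":0,"tz":0,"roll":0},{"tx":0,"ty":0,"tz":0.8,"roll":0},{"tx":0,"ty":0,"tz":0.9,"roll":0},{"tx":0,"ty":0,"tz":0,"roll":0},{"tx":0,"ty":0,"tz":0,"roll":0}]'|head -4;python3 look.py w9
```

```text
t: 13.87
tool_pos: [0.5165, 0.0162, 0.0769]
tool_rot: [3.075, 0.644, 0.0]
contact_force: [0.2, 1.6, 0.7]
t 13.867 tip [0.515  0.0149 0.0334] F [0.19 1.56 0.66] dots [(np.float64(0.0736), np.float64(0.1137), 155), (np.float64(0.1062), np.float64(0.1407), 22)]
```

View pics/w9.png

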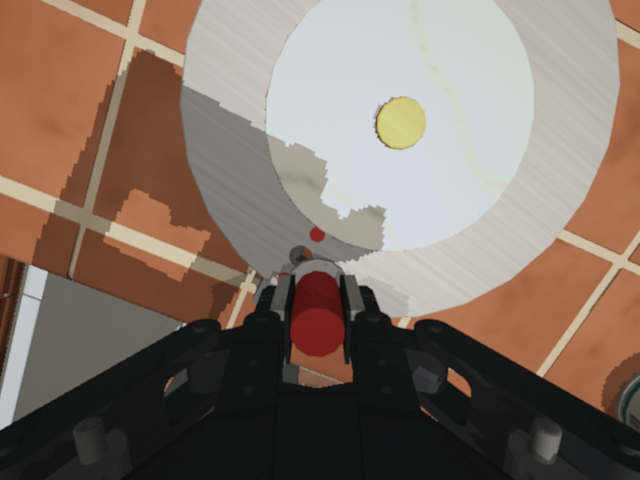

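The inner dot is at (317,235) and the hole at (299,254). Through the hole, the arm's grey shows on the left and the slot's floor on the right at about (306,256). I'll use that edge to check where the slot is.

```bash
python3 - <<'E'
from meas import *
im=cv2.imread("pics/w9.png")
cv2.imwrite("pics/crop9.png",cv2.resize(im[235:285,265:331],None,fx=12,fy=12,interpolation=cv2.INTER_CUBIC))
E
```

```text
(no output)
```

View pics/crop9.png

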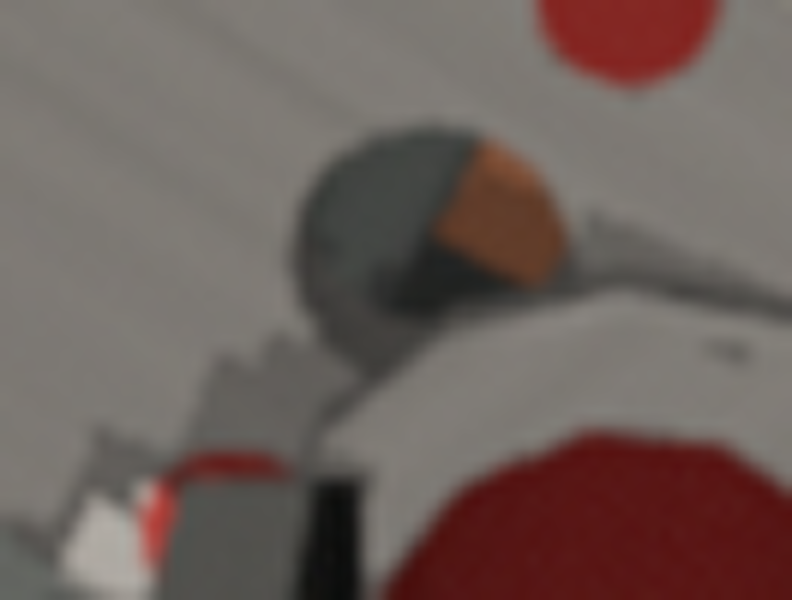

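The crop shows the slot's +y edge through the hole, running from (304.8,246.3) to (301.3,254.6), with a mouth corner near (297,260.5).

```bash
python3 - <<'E'
from meas import *
c=cam("wrist",ctrl.get_obs())
u=np.array([np.cos(SD),np.sin(SD)]);w=np.array([-u[1],u[0]])
for p in((304.8,246.25),(301.25,254.6),(297.1,260.4)):
    q=onz(c,p,.019)[:2]; print(q.round(4),"radial",((q-AX)@u).round(4),"across(-w=+y)",(-(q-AX)@w).round(4))
t=np.array([.515,.0149])-AX;print("tip radial",t@u,"across",-t@w)
E
```

```text
[0.5178 0.0245] radial 0.0872 across(-w=+y) 0.0091
[0.5118 0.0244] radial 0.0932 across(-w=+y) 0.0085
[0.5071 0.0253] radial 0.0979 across(-w=+y) 0.009
tip radial 0.08916508526274206 across -0.0006384121614880755
```

```bash
python3 -m handwheel '[{"tx":-0.3,"ty":-1,"tz":-1.6,"roll":0},{"tx":0,"ty":0,"tz":0,"roll":0},{"tx":0,"ty":0,"tz":0,"roll":0},{"tx":0,"ty":0,"tz":0,"roll":0},{"tx":0,"ty":0,"tz":0,"roll":0},{"tx":0,"ty":0,"tz":0,"roll":0},{"tx":0,"ty":0,"tz":0,"roll":0},{"tx":0,"ty":0,"tz":0,"roll":0},{"tx":0,"ty":0,"tz":0.8,"roll":0},{"tx":0,"ty":0,"tz":0.9,"roll":0},{"tx":0,"ty":0,"tz":0,"roll":0},{"tx":0,"ty":0,"tz":0,"roll":0}]'|head -4;python3 look.py
```

```text
t: 14.92
tool_pos: [0.5157, 0.017, 0.0767]
tool_rot: [-3.075, -0.644, 0.0]
contact_force: [-1.0, 1.6, 0.7]
t 14.917 tip [0.5141 0.0157 0.0332] F [-1.    1.55  0.7 ] dots [(np.float64(0.0736), np.float64(0.1142), 154), (np.float64(0.1046), np.float64(0.1361), 16)]
```

```bash
python3 -m handwheel '[{"tx":0,"ty":0,"tz":-2,"roll":0},{"tx":0,"ty":0,"tz":0,"roll":0},{"tx":0,"ty":0,"tz":0,"roll":0},{"tx":0,"ty":0,"tz":0,"roll":0},{"tx":0,"ty":0,"tz":0,"roll":0},{"tx":0,"ty":0,"tz":0,"roll":0}]'|head -4;python3 look.py
```

```text
t: 15.47
tool_pos: [0.5156, 0.017, 0.0784]
tool_rot: [-3.075, -0.644, 0.0]
contact_force: [0.4, 0.1, -1.7]
t 15.467 tip [0.514  0.0157 0.0349] F [ 0.43  0.13 -1.67] dots [(np.float64(0.0736), np.float64(0.1025), 153), (np.float64(0.1051), np.float64(0.1284), 16)]
```

```bash
python3 -m handwheel '[{"tx":0,"ty":0,"tz":0,"roll":0},{"tx":0,"ty":0,"tz":0,"roll":0},{"tx":0,"ty":0,"tz":0.9,"roll":0},{"tx":0,"ty":0,"tz":0.9,"roll":0},{"tx":0,"ty":0,"tz":0,"roll":0}]'|head -4;python3 look.py
```

```text
t: 15.93
tool_pos: [0.5157, 0.017, 0.0768]
tool_rot: [-3.075, -0.644, -0.0]
contact_force: [-0.4, 0.1, 0.2]
t 15.933 tip [0.5142 0.0157 0.0333] F [-0.42  0.09  0.21] dots [(np.float64(0.0736), np.float64(0.0824), 153)]
```

```bash
python3 -m handwheel '[{"tx":0,"ty":0,"tz":-1.9,"roll":0},{"tx":0,"ty":0,"tz":0,"roll":0},{"tx":0,"ty":0,"tz":0,"roll":0},{"tx":0,"ty":0,"tz":0,"roll":0},{"tx":0,"ty":0,"tz":0,"roll":0},{"tx":0,"ty":0,"tz":0,"roll":0},{"tx":0,"ty":0,"tz":0,"roll":0},{"tx":0,"ty":0,"tz":0.9,"roll":0},{"tx":0,"ty":0,"tz":0.9,"roll":0},{"tx":0,"ty":0,"tz":0,"roll":0}]'|head -4;python3 look.py
```

```text
t: 16.82
tool_pos: [0.5157, 0.017, 0.0768]
tool_rot: [-3.075, -0.644, 0.0]
contact_force: [0.4, 0.4, 0.5]
t 16.817 tip [0.5141 0.0157 0.0333] F [0.35 0.4  0.47] dots [(np.float64(0.0736), np.float64(0.0491), 148)]
```

```bash
python3 -m handwheel '[{"tx":0,"ty":0,"tz":-1.9,"roll":0},{"tx":0,"ty":0,"tz":0,"roll":0},{"tx":0,"ty":0,"tz":0,"roll":0},{"tx":0,"ty":0,"tz":0,"roll":0},{"tx":0,"ty":0,"tz":0,"roll":0},{"tx":0,"ty":0,"tz":0,"roll":0}]'|head -4;python3 look.py
```

```text
t: 17.37
tool_pos: [0.5156, 0.0171, 0.0786]
tool_rot: [-3.075, -0.644, 0.0]
contact_force: [0.2, -0.3, -2.1]
t 17.367 tip [0.514  0.0157 0.0351] F [ 0.19 -0.33 -2.14] dots [(np.float64(0.0738), np.float64(0.0263), 151)]
```

```bash
python3 -m handwheel '[{"tx":0,"ty":0,"tz":3,"roll":0},{"tx":0,"ty":0,"tz":7,"roll":0}]'|head -4;python3 -m handwheel '[{"tx":0,"ty":0,"tz":0,"roll":0}]'|head -4;python3 look.py
```

```text
t: 17.58
tool_pos: [0.5166, 0.0169, 0.0694]
tool_rot: [3.074, 0.644, 0.003]
contact_force: [0.8, 0.3, -0.8]
t: 17.67
tool_pos: [0.5148, 0.0171, 0.067]
tool_rot: [-3.074, -0.644, 0.003]
contact_force: [1.4, 0.5, -2.2]
t 17.667 tip [0.5131 0.0157 0.0235] F [ 1.38  0.52 -2.22] dots [(np.float64(0.0738), np.float64(-0.0058), 168)]
```

```bash
python3 -m handwheel '[{"tx":0,"ty":0,"tz":3,"roll":0},{"tx":0,"ty":0,"tz":3,"roll":0},{"tx":0,"ty":0,"tz":0,"roll":0}]'|head -4;python3 -m handwheel '[{"tx":0,"ty":0,"tz":4,"roll":0},{"tx":0,"ty":0,"tz":4,"roll":0},{"tx":0,"ty":0,"tz":0,"roll":0}]'|head -4;python3 look.py
```

```text
t: 17.97
tool_pos: [0.5152, 0.0171, 0.0619]
tool_rot: [-3.075, -0.644, 0.002]
contact_force: [0.8, -0.5, -2.2]
t: 18.22
tool_pos: [0.5151, 0.0171, 0.0537]
tool_rot: [-3.075, -0.644, 0.002]
contact_force: [-0.0, 0.0, -1.7]
t 18.217 tip [0.5134 0.0157 0.0102] F [-0.02  0.02 -1.73] dots [(np.float64(0.0737), np.float64(-0.017), 190)]
```

```bash
python3 -m handwheel '[{"tx":0,"ty":0,"tz":2.5,"roll":0},{"tx":0,"ty":0,"tz":2,"roll":0},{"tx":0,"ty":0,"tz":0,"roll":0}]'|head -4;python3 -m handwheel '[{"tx":0,"ty":0,"tz":0.8,"roll":0},{"tx":0,"ty":0,"tz":0,"roll":0}]'|head -4;python3 -m handwheel '[{"tx":0,"ty":0,"tz":0.5,"roll":0},{"tx":0,"ty":0,"tz":0,"roll":0}]'|head -4;python3 look.py
```

```text
t: 18.52
tool_pos: [0.5153, 0.0171, 0.0497]
tool_rot: [-3.075, -0.644, 0.001]
contact_force: [-0.7, 0.4, -0.8]
t: 18.68
tool_pos: [0.5156, 0.017, 0.0493]
tool_rot: [-3.075, -0.644, 0.0]
contact_force: [0.1, 0.2, -0.6]
t: 18.85
tool_pos: [0.5157, 0.017, 0.0489]
tool_rot: [3.075, 0.644, 0.0]
contact_force: [0.7, -0.1, -0.2]
t 18.85 tip [0.5141 0.0156 0.0054] F [ 0.67 -0.07 -0.17] dots [(np.float64(0.0731), np.float64(-0.0255), 169)]
```

```bash
for i in 1 ; do python3 -m handwheel '[{"tx":0,"ty":0,"tz":0.5,"roll":0},{"tx":0,"ty":0,"tz":0,"roll":0}]'|head -4;python3 -m handwheel '[{"tx":0,"ty":0,"tz":0.5,"roll":0},{"tx":0,"ty":0,"tz":0,"roll":0},{"tx":0,"ty":0,"tz":0,"roll":0}]'|head -4;done;python3 look.py w10
```

```text
t: 19.07
tool_pos: [0.5157, 0.017, 0.0484]
tool_rot: [-3.075, -0.644, 0.0]
contact_force: [-0.2, 0.8, -1.8]
t: 19.32
tool_pos: [0.5157, 0.017, 0.0479]
tool_rot: [3.075, 0.644, 0.0]
contact_force: [0.1, -0.7, -0.9]
t 19.317 tip [0.5141 0.0157 0.0044] F [ 0.1  -0.73 -0.85] dots [(np.float64(0.073), np.float64(-0.0234), 162)]
```

```bash
python3 -m handwheel '[{"tx":0,"ty":0,"tz":0.5,"roll":0},{"tx":0,"ty":0,"tz":0,"roll":0},{"tx":0,"ty":0,"tz":0,"roll":0}]'|head -4;python3 -m handwheel '[{"tx":0,"ty":0,"tz":0.5,"roll":0},{"tx":0,"ty":0,"tz":0,"roll":0},{"tx":0,"ty":0,"tz":0,"roll":0}]'|head -4;python3 look.py
```

```text
t: 19.62
tool_pos: [0.5157, 0.017, 0.0475]
tool_rot: [3.075, 0.644, 0.0]
contact_force: [-0.6, -0.3, 0.2]
t: 19.87
tool_pos: [0.5158, 0.017, 0.047]
tool_rot: [3.075, 0.644, 0.0]
contact_force: [-0.9, 0.6, 1.2]
t 19.867 tip [0.5142 0.0157 0.0035] F [-0.9   0.57  1.17] dots [(np.float64(0.0729), np.float64(-0.0229), 163)]
```

```bash
python3 -m handwheel '[{"tx":0,"ty":0,"tz":0,"roll":0},{"tx":0,"ty":0,"tz":0,"roll":0},{"tx":0,"ty":0,"tz":0,"roll":0},{"tx":0,"ty":0,"tz":0,"roll":0},{"tx":0,"ty":0,"tz":0,"roll":0}]' 50 20;python3 -m handwheel '[{"tx":0,"ty":0,"tz":-10,"roll":0},{"tx":0,"ty":0,"tz":-25,"roll":0},{"tx":0,"ty":0,"tz":-30,"roll":0},{"tx":0,"ty":0,"tz":-30,"roll":0},{"tx":0,"ty":0,"tz":-30,"roll":0},{"tx":0,"ty":0,"tz":-10,"roll":0},{"tx":0,"ty":0,"tz":0,"roll":0},{"tx":0,"ty":0,"tz":0,"roll":0},{"tx":0,"ty":0,"tz":0,"roll":0}]';python3 look.py w11
python3 - <<'E'
from meas import *
d=np.load("pics/w11d.npy");c=cam("wrist",ctrl.get_obs());im=cv2.imread("pics/w11.png")[:,:,::-1].copy()
h,s,v=np.moveaxis(hsv(im),2,0)
for b in blobs(((h<6)|(h>174))&(s>130),amin=8)[:5]:
    K,E=c;u,w=b[1].astype(int);print(b[0],b[1],(E@np.r_[np.linalg.solve(K,[u,w,1])*d[w,u],1])[:3].round(4))
E
```

```text
t: 20.33
tool_pos: [0.5157, 0.017, 0.0469]
tool_rot: [3.075, 0.644, 0.0]
contact_force: [0.8, 0.1, -0.7]
opening: 0.0502
grip_force: 0.0
t: 21.08
tool_pos: [0.5145, 0.0172, 0.1798]
tool_rot: [-3.074, -0.644, 0.005]
contact_force: [0.2, 0.2, 0.0]
opening: 0.05
grip_force: 0.0
t 21.083 tip [0.5127 0.0158 0.1363] F [0.23 0.22 0.04] dots [(np.float64(0.073), np.float64(-0.0545), 45)]
753 [320.73 233.44] [0.5165 0.0153 0.0782]
45 [331.47 208.13] [0.5306 0.0107 0.0354]
```

View pics/w11.png

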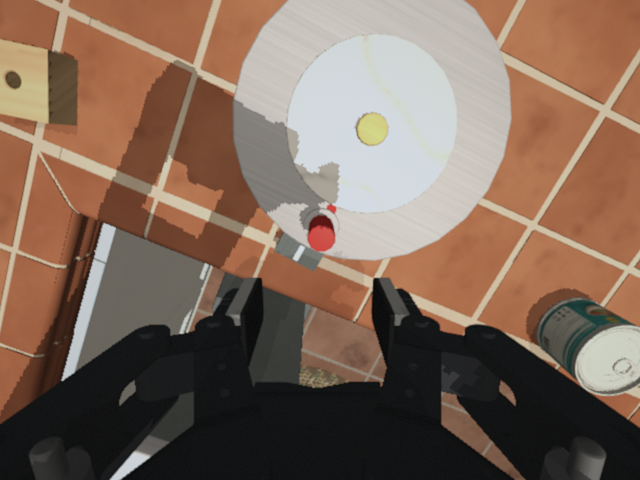

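The pin stands in the ring with its handle at (321,233) and its collar on the ring, and the empty stand is at (13,80). I'll check that the platter stays still.

```bash
python3 -m handwheel '[{"tx":0,"ty":0,"tz":0,"roll":0},{"tx":0,"ty":0,"tz":0,"roll":0},{"tx":0,"ty":0,"tz":0,"roll":0},{"tx":0,"ty":0,"tz":0,"roll":0},{"tx":0,"ty":0,"tz":0,"roll":0},{"tx":0,"ty":0,"tz":0,"roll":0},{"tx":0,"ty":0,"tz":0,"roll":0},{"tx":0,"ty":0,"tz":0,"roll":0}]'|head -1;python3 look.py w12
python3 - <<'E'
from meas import *
d=np.load("pics/w12d.npy");c=cam("wrist",ctrl.get_obs());K,E=c
f=lambda u,w:(E@np.r_[np.linalg.solve(K,[u,w,1])*d[w,u],1])[:3].round(4)
print("handle top",[f(u,w) for u,w in((315,238),(325,238),(320,243))],"collar",[f(u,w) for u,w in((308,215),(312,211),(318,210))],"ring",[f(u,w) for u,w in((280,195),(360,235),(420,230))])
E
```

```text
t: 21.8
t 21.8 tip [0.5141 0.0157 0.1385] F [ 0.85 -0.02  0.73] dots [(np.float64(0.073), np.float64(-0.0531), 43)]
handle top [array([0.5126, 0.0167, 0.0783]), array([0.5157, 0.0096, 0.0781]), array([0.5103, 0.0114, 0.0775])] collar [array([0.5185, 0.0263, 0.0356]), array([0.5235, 0.0246, 0.0375]), array([0.5263, 0.0201, 0.0369])] ring [array([0.5248, 0.0557, 0.035 ]), array([ 0.5201, -0.0242,  0.0342]), array([ 0.5461, -0.0715,  0.0344])]
```

The platter hasn't moved and the collar rests on the ring: handle top at 78 mm, ring at about 34.5 mm, the 44 mm between them that a fully seated pin gives.

```bash
python3 -c "
from station import ctrl; print(ctrl.finish_job())"
```

```text
the job is handed in; nothing more can be done
None
```

The turntable is locked: I slowed it to a stop with light touches of the pin's tip, and the pin is fully home through the ring and slot and standing free; I handed the job in at about 22 s.

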